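Open the wide adapter case on the test bench

TASK

Open the wider of the two black equipment cases lying on the green bench mat: lift its lid by the pull bar at the front and swing it right back, past upright, until it rests on its stop and stays open by itself. Do not fling the lid, and leave the narrower case shut.

Things in the scene. Friction and masses are not known exactly. Their poses are not given: they have to be found in the camera images.
- wide_lid (a joint): Lid angle of the wide case (rad): 0 shut, 1.85 (106 deg) open on its stop. No latch; lid about 0.3 kg on a free, slightly damped hinge: let go before upright (1.57) it falls shut, past upright it falls back onto the stop. The case is black, fixed, 120 mm deep, 240 wide, 70 tall when shut; the lid is the top 16 mm.
- wide_handle (a point): Middle of the wide lid's pull bar: a black U-bow of 12 mm round rod standing out from the lid's front edge (nearer the robot) in the lid's plane. Bar 110 mm long, parallel to the hinge, its centre line 45 mm from the lid's edge (39 mm clear gap), 62 mm above the bench when shut. Axes turn with the lid: x from bar to hinge, y along the bar, z out of the lid's top.
- wide_hinge (a point): Middle of the wide case's hinge line, at the rear top edge of its base (farther from the robot), 54 mm above the bench. Same axes as the handle's; y runs along the hinge. In them the middle of the pull bar lies at (-165, 0, +8) mm. Lid angle a is a turn by +a about y, which raises the bar.
- narrow_lid (a joint): Lid angle of the narrow case (rad, 0 shut), a similar black case with the same pull bow, but 150 mm wide and 56 mm tall, standing to the left or right of the wide one. It is to stay shut.
Not all that is in view belongs to the job. What is shaped like the part that bears narrow_lid but pink or purple is not meant.

How it is judged:
By the outcome, as a careful person would: the job done as asked, in the order asked, and still so for the second after the job is handed in, with the robot touching nothing.
It also fails if it takes over 42 s, if anything falls off the work surface, if the arm or the gripper's body presses on something with over 40 N, if the wrist force passes 120 N, or if a joint passes its speed limit or range.

ROBOT

A 6-joint arm with a two-finger parallel gripper is mounted at the origin on the work surface. World frame = base frame: x ahead of the robot, y to its left, z up, the work surface at z = 0. Lengths are in m, angles in rad, forces in N, time in s.
With the tool pointing down it reaches from about 0.425 to 0.95 m from the base axis. Payload 3.5 kg.
Tool frame: the origin (TCP) lies at the very end of the fingers, on their centre line; the grasp point (between the pads) lies 19 mm behind it (robot.pinch_z is the distance from the TCP to the grasp point, in m); x points along the fingers, z is the direction in which the jaws open and shut, and the axes are right-handed (so a half turn about x gives the same grasp; the last joint's range is limited). The gripper opens to 85 mm and grips with 20 to 120 N. Pads are 22 mm wide; open, the fingers measure 114 mm over their backs; the gripper's body (76 mm by 85 mm) begins 54 mm behind the grasp point. The pads swing forward as they close: fully open they stand 13 mm farther back than shut.
Start: joints at [1.084, 0.286, 1.577, -0, 1.279, -0.15], TCP at [0.223, 0.637, 0.231] pointing down, gripper open.
Joint ranges: [-2.77, 2.77], [-0.9, 2.22], [0.21, 2.48], [-1.53, 4.67], [0.24, 2.81], [-2.84, 2.84]. Speed limits (rad/s): [2.79, 2.79, 3.14, 3.14, 3.14, 3.14].

INTERFACE

Orientations are given as a rotation vector (axis times angle).
In Python, from plant import robot gives the robot as it stands.
- The arm moves only by the tool carry_out, never from a script. Its argument "targets" is a list of rows, each a list of 3 entries, a list of its own where there are three numbers: the shift along the world's x, y, z in units of 25 mm (1.0 is 25 mm), then the turn about the world's z in units of 6 degrees (1.0 is 6 degrees), then the closure, from -1 (fully open) to 1 (shut), so that 0 is half open. In form: [[[dx, dy, dz], roll, jaw], ...]. A call has 1 to 20 rows; each row shifts and turns the commanded pose from where the row before left it; what a row does not reach is not made up. A row lasts 1/12 s, in which the tool goes at most 41.7 mm and 7.16 degrees, less where a joint would pass 70% of its speed; a pose out of reach is approached as far as the arm can. A call is refused whole if a number of a shift passes 1 or a number of a turn 1, either way. A call with a gripper value outside its range is refused whole. The fingers move at their own pace and stop on an object; the grip force is fixed at half the most. Time passes only in rows, so rows that do not move let the fingers close. It gives the time, the measured TCP pose, the force and the opening at its end, in the units of the state.
- robot.get_state(): the state, without advancing time (a new reading comes with each control period).
- robot.get_image(name): name is "side" or "top" or "wrist"; returns (picture, depth): 384x512x3 uint8, red, green, blue; 384x512 float32, m along the optical axis (not along the pixel's ray), 0 where there is no reading.
- robot.get_calibration(name): a dict with "fx", "fy", "cx", "cy" (pixels), "cam_to_world" (4x4, takes a point from camera to world coordinates). Camera axes: x right, y down, z forward; pixel columns grow to the right and rows downward; lengths in m; the calibration is good to about 2 mm. A picture is of the moment at which its call begins: read the wrist's pose just before it. get_calibration takes no time and is no camera call; for the wrist camera it gives the pose at the moment of the call.
- robot.close_job(): hands the job in, once; it reports no verdict.
The state is a dict: "clock": time; "joint_pos": joint angles; "qd": joint speeds; "joint_efforts": joint torques, N m; "tcp_pos": TCP position; "tool_rot": TCP orientation; "contact_force": force on the tool from outside, world axes, zero at the start; "ft_torque": the same for the moment, N m; "width": finger opening in m.
Only numpy, scipy, OpenCV 4.12 (cv2) and the standard library are available. Lean on these libraries where they do the work, as an engineer would, in place of code of your own. Each camera call takes 0.05 s, during which the arm holds its last target. There are 200 camera calls.

## Working session

There is one attempt and no reset: what is moved stays moved. The work goes in short steps, Python scripts to look and compute and a tool call to move; the robot and the scene stay as the last step left them, time stands still between calls to the robot, and variables do not carry over. Pictures are saved under pics/ and viewed, about 8 in all and at most 12, crops included, and the job is handed in when it is done.

Besides the shell and the picture viewer there is one more tool, called after "Emit:" by a JSON object that holds its "fn" and its "kwargs". carry_out: Moves the arm, as the interface text tells. Its arguments: {"type":"object","properties":{"targets":{"type":"array"}},"required":["targets"]}

```bash
mkdir -p pics; cat > h.py <<'E'
from plant import robot
import numpy as np, cv2
def grab(n,f):
    im,d=robot.get_image(n); cv2.imwrite('pics/'+f,im[:,:,::-1]); np.savez('pics/'+f[:-4]+'.npz',im=im,d=d,T=robot.get_calibration(n)['cam_to_world']); return im,d
def pts(n,d,T=None):
    c=robot.get_calibration(n); T=c['cam_to_world'] if T is None else T
    v,u=np.mgrid[:384,:512]
    P=np.stack([(u-c['cx'])/c['fx']*d,(v-c['cy'])/c['fy']*d,d],-1)
    return P@np.array(T)[:3,:3].T+np.array(T)[:3,3]
E
python3 - <<'E'
from h import *
print(robot.get_state())
a,_=grab('top','top0.png'); b,_=grab('side','side0.png')
cv2.imwrite('pics/both.png',cv2.resize(np.hstack([a,b])[:,:,::-1],(800,300)))
E
```

```text
{'clock': 0.0, 'joint_pos': array([ 1.08404100e+00,  2.87179425e-01,  1.57820665e+00, -2.83849576e-05,
        1.27864476e+00, -1.50003316e-01]), 'qd': array([-2.14068791e-03,  9.11839280e-04, -3.25872511e-04,  3.57818940e-05,
        8.45829053e-04,  8.05302263e-04]), 'joint_efforts': array([-1.44711201e-03, -4.05986094e+01, -2.92620367e+01, -2.12597820e-04,
        5.89569230e-03, -3.73739823e-06]), 'tcp_pos': array([0.22269379, 0.63648444, 0.22992199]), 'tool_rot': array([-0.95889014,  1.35211908,  0.95703255]), 'contact_force': array([-0.21611832, -0.20451274, -0.45138891]), 'ft_torque': array([ 0.0332648 , -0.01857512,  0.00222189]), 'width': 0.08535597458754644}
```

View pics/top0.png

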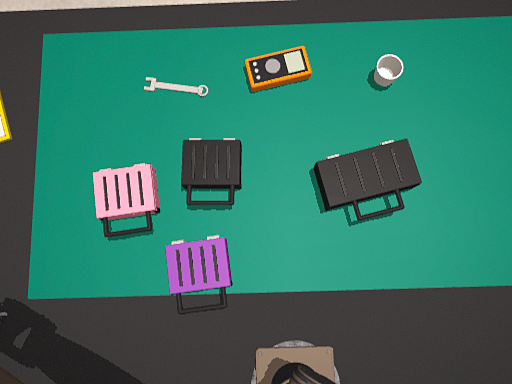

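View pics/side0.png

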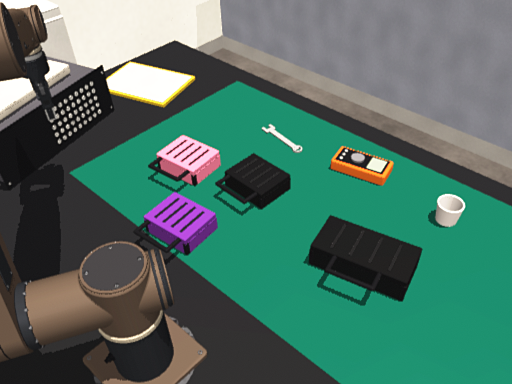

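Top view candidates: wide black case (368,175), narrow black case (211,165), pink decoy (127,190) and purple decoy (199,265). By the description the target is the wide black case with its bow at about (380,208), nearer the robot. Next I measure it.

```bash
python3 - <<'E'
from h import *
z=np.load('pics/top0.npz'); im,d=z['im'],z['d']; P=pts('top',d)
m=(im.max(2)<75)
roi=np.zeros_like(m); roi[130:230,300:435]=1
lid=m&roi&(P[...,2]>0.064)&(P[...,2]<.08)
q=P[lid]; print(len(q),np.median(q[:,2]))
r=cv2.minAreaRect((q[:,:2]*1000).astype(np.float32)); print('lid',r)
box=cv2.boxPoints(r)/1000; print(box)
bar=m&roi&(P[...,2]>0.045)&(P[...,2]<.075)
bar&=np.array([cv2.pointPolygonTest(box.astype(np.float32),(float(x),float(y)),True)<-0.004 for x,y in P[...,:2].reshape(-1,2)]).reshape(m.shape)
q=P[bar]; print('bow',len(q),q.mean(0),q.min(0),q.max(0)); r=cv2.minAreaRect((q[:,:2]*1000).astype(np.float32)); print(r,cv2.boxPoints(r))
# cross-check with wide reading: ray of bar pixels onto z=0.062
np.save('pics/bow.npy',q)
o=im.copy(); o[lid]=[255,0,0]; o[bar]=[0,255,255]
cv2.imwrite('pics/c1.png',cv2.resize(np.hstack([im[120:235,295:440],o[120:235,295:440]])[:,:,::-1],None,fx=2.7,fy=2.7,interpolation=0))
E
```

```text
3530 0.06930406043775805
lid ((493.68109130859375, -206.5252227783203), (169.98440551757812, 241.4547882080078), 12.823423385620117)
[[ 0.38401362 -0.10767271]
 [ 0.43760383 -0.3431053 ]
 [ 0.60334855 -0.30537775]
 [ 0.5497584  -0.06994516]]
bow 1 [ 0.59383586 -0.24115343  0.04682575] [ 0.59383586 -0.24115343  0.04682575] [ 0.59383586 -0.24115343  0.04682575]
((593.8358764648438, -241.15342712402344), (0.0, 0.0), 0.0) [[ 593.8359  -241.15343]
 [ 593.8359  -241.15343]
 [ 593.8359  -241.15343]
 [ 593.8359  -241.15343]]
```

View pics/c1.png

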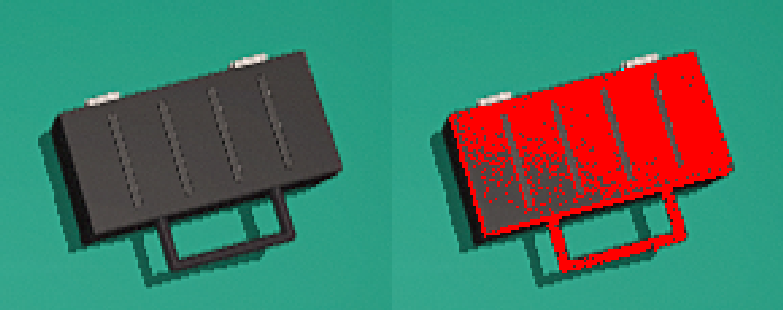

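The crop confirms the wide case: bow at the front, white hinges at the rear. The rectangle is 241 x 170 mm, as expected. Yaw is +12.8°, bar middle about (0.416,-0.224) and hinge about (0.577,-0.188).

```bash
python3 - <<'E'
from h import *
from scipy.spatial.transform import Rotation as R
s=robot.get_state(); M=R.from_rotvec(s['tool_rot']).as_matrix(); print(M.round(3), np.degrees(np.arctan2(M[1,2],M[0,2])))
E
```

```text
[[-0.001 -0.944  0.33 ]
 [-0.002  0.33   0.944]
 [-1.     0.    -0.002]] 70.7012716048303
```

Emit:
{"fn": "carry_out", "kwargs": {"targets": [[[1,-1,0],-0.5,-1],[[1,-1,0],-0.5,-1],[[1,-1,0],-0.5,-1],[[1,-1,0],-0.5,-1],[[1,-1,0],-0.5,-1],[[1,-1,0],-0.5,-1],[[1,-1,0],-0.5,-1],[[1,-1,0],-0.5,-1],[[1,-1,0],-0.5,-1],[[1,-1,0],-0.5,-1],[[1,-1,0],-0.5,-1],[[0,-1,0],-0.5,-1],[[0,-1,0],-0.5,-1],[[0,-1,0],-0.5,-1],[[0,-1,0],-0.5,-1],[[0,-1,0],-0.5,-1],[[0,-1,0],-0.5,-1],[[0,-1,0],-0.5,-1],[[0,-1,0],-0.5,-1],[[0,-1,0],-0.15,-1]]}}

```text
clock: 1.77
tcp_pos: [0.4975, 0.1359, 0.2308]
tool_rot: [-0.174, 1.565, 0.174]
contact_force: [1.0, -0.8, -0.5]
width: 0.0856
```

Emit:
{"fn": "carry_out", "kwargs": {"targets": [[[0,-1,0],0,0],[[0,-1,0],0,0],[[0,-1,0],0,0],[[0,-1,0],0,0],[[0,-1,0],0,0],[[0,-1,0],0,0],[[0,-1,0],0,0],[[-0.3,-1,0],0,0],[[-0.5,-1,0],0,0],[[-0.5,-1,0],0,0],[[-0.5,-1,0],0,0],[[-0.5,-1,0],0,0],[[-0.5,-1,0],0,0],[[-0.5,-1,0],0,0],[[0,-0.4,0],0,0],[[0,0,0],0,0],[[0,0,0],0,0]]}}

```text
clock: 3.18
tcp_pos: [0.4156, -0.2227, 0.231]
tool_rot: [-0.174, 1.564, 0.175]
contact_force: [-0.0, 1.2, 0.4]
width: 0.0426
```

```bash
python3 - <<'E'
from h import *
s=robot.get_state(); print(s['clock'],s['tcp_pos'],s['tool_rot'],s['width'],s['joint_pos'])
c=robot.get_calibration('wrist'); im,d=grab('wrist','w1.png')
T=np.array(c['cam_to_world'])
for n,p in {'bar':(0.4157,-.2242,.062),'hinge':(.5766,-.1876,.07)}.items():
    q=np.linalg.inv(T)@np.array([*p,1]); print(n,c['fx']*q[0]/q[2]+c['cx'],c['fy']*q[1]/q[2]+c['cy'])
E
```

```text
3.1833 [ 0.41561455 -0.22269027  0.23101983] [-0.17367918  1.56381624  0.17544562] 0.04261824263297341 [-7.07926179e-01 -1.75780149e-01  2.06008519e+00  7.45736399e-04
  1.25816114e+00 -9.30495927e-01]
bar 255.71808061940703 172.33707890948637
hinge 399.2434599890372 173.8887379860121
```

View pics/w1.png

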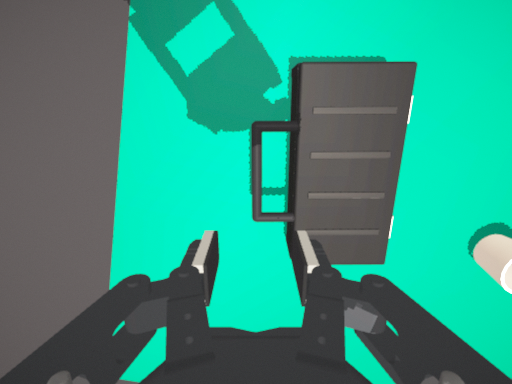

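The wrist view shows the wide case and its bow. The bar middle is at (257,171), against a predicted (256,172), and its yaw is aligned with the jaws. I go down and grip.

Emit:
{"fn": "carry_out", "kwargs": {"targets": [[[0,-0.05,-0.75],0,0],[[0,0,-0.75],0,0],[[0,0,-0.75],0,0],[[0,0,-0.75],0,0],[[0,0,-0.75],0,0],[[0,0,-0.75],0,0],[[0,0,-0.75],0,0],[[0,0,-0.75],0,0],[[0,0,-0.75],0,0],[[0,0,-0.75],0,0],[[0,0,0],0,0],[[0,0,0],0,0]]}}

```text
clock: 4.23
tcp_pos: [0.4154, -0.2224, 0.043]
tool_rot: [-0.175, 1.565, 0.179]
contact_force: [0.0, -0.5, 0.8]
width: 0.0426
```

Emit:
{"fn": "carry_out", "kwargs": {"targets": [[[0,0,0],0,0.3],[[0,0,0],0,0.5],[[0,0,0],0,0.7],[[0,0,0],0,1],[[0,0,0],0,1],[[0,0,0],0,1],[[0,0,0],0,1],[[0,0,0],0,1]]}}

```text
clock: 4.9
tcp_pos: [0.4177, -0.2245, 0.0456]
tool_rot: [-0.176, 1.558, 0.173]
contact_force: [4.1, 3.0, 0.5]
width: 0.0097
```

```bash
python3 - <<'E'
from h import *
s=robot.get_state(); p=s['tcp_pos']; print(s['clock'],p,s['width'],s['contact_force'])
ex=np.array([.975,.222]); H=np.array([.5766,-.1876])
# rows: arc, slow start/stop; positions relative to start
def bar(a): 
    x=-.165*np.cos(a)+.008*np.sin(a); return np.array([*(H+ex*x),.054+.165*np.sin(a)+.008*np.cos(a)])
A=np.r_[0,.03,.08,np.arange(.15,1.72,.09),1.75,1.79,1.82]
q=np.array([bar(a) for a in A])/.025; D=np.round(np.diff(q,axis=0),2)
for a,r in zip(A[1:],D): print(round(a,2),r.tolist())
print(D.sum(0),q[-1]-q[0])
E
```

```text
4.9 [ 0.41765927 -0.22449856  0.0455561 ] 0.009740654865790805 [4.13431428 3.04167379 0.50198833]
0.03 [0.01, 0.0, 0.2]
0.08 [0.03, 0.01, 0.33]
0.15 [0.07, 0.02, 0.46]
0.24 [0.14, 0.03, 0.58]
0.33 [0.19, 0.04, 0.56]
0.42 [0.24, 0.05, 0.54]
0.51 [0.28, 0.06, 0.52]
0.6 [0.33, 0.07, 0.49]
0.69 [0.37, 0.08, 0.46]
0.78 [0.41, 0.09, 0.42]
0.87 [0.44, 0.1, 0.38]
0.96 [0.48, 0.11, 0.34]
1.05 [0.5, 0.11, 0.29]
1.14 [0.53, 0.12, 0.25]
1.23 [0.55, 0.12, 0.2]
1.32 [0.56, 0.13, 0.15]
1.41 [0.57, 0.13, 0.09]
1.5 [0.58, 0.13, 0.04]
1.59 [0.58, 0.13, -0.01]
1.68 [0.58, 0.13, -0.07]
1.75 [0.44, 0.1, -0.09]
1.79 [0.25, 0.06, -0.06]
1.82 [0.19, 0.04, -0.06]
[8.32 1.86 6.01] [8.32444096 1.89541117 5.99719791]
```

Emit:
{"fn": "carry_out", "kwargs": {"targets": [[[0,0,0.1],0,1],[[0.01,0,0.15],0,1],[[0.02,0,0.25],0,1],[[0.03,0.01,0.25],0,1],[[0.05,0.02,0.24],0,1],[[0.07,0.01,0.29],0,1],[[0.07,0.02,0.29],0,1],[[0,0,0],0,1]]}}

```text
clock: 5.57
tcp_pos: [0.4238, -0.223, 0.085]
tool_rot: [-0.177, 1.559, 0.173]
contact_force: [5.5, 0.9, -3.5]
width: 0.01
```

```bash
python3 - <<'E'
from h import *
s=robot.get_state(); print(s['clock'],s['tcp_pos'],s['width'],s['contact_force'],s['ft_torque'])
a,_=grab('wrist','w2.png'); b,_=grab('side','s2.png')
cv2.imwrite('pics/b2.png',np.vstack([cv2.resize(a[120:,100:400],(512,300)),b[170:330,256:].repeat(2,0).repeat(2,1)[:300]])[:,:,::-1])
E
```

```text
5.5667 [ 0.42385    -0.22300584  0.08504414] 0.010004188596264122 [ 5.45744572  0.91731503 -3.4973792 ] [ 0.02738555 -0.62219092  0.05690653]
```

View pics/b2.png

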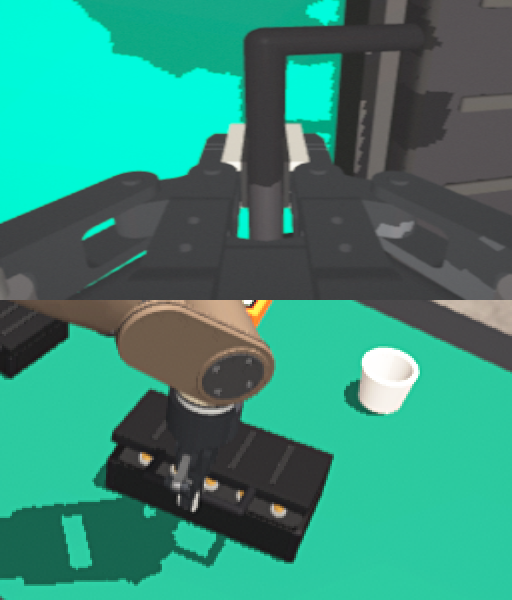

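The bow is gripped and the lid is partly up at about 0.24 rad. I continue along the arc.

Emit:
{"fn": "carry_out", "kwargs": {"targets": [[[0.1,0.02,0.28],0,1],[[0.1,0.02,0.28],0,1],[[0.12,0.03,0.27],0,1],[[0.12,0.03,0.27],0,1],[[0.14,0.03,0.26],0,1],[[0.14,0.03,0.26],0,1],[[0.16,0.04,0.25],0,1],[[0.17,0.04,0.24],0,1],[[0.18,0.04,0.23],0,1],[[0.19,0.04,0.23],0,1],[[0.2,0.05,0.21],0,1],[[0.21,0.05,0.21],0,1],[[0.22,0.05,0.19],0,1],[[0.22,0.05,0.19],0,1],[[0.24,0.05,0.17],0,1],[[0.24,0.05,0.17],0,1],[[0.25,0.06,0.15],0,1],[[0.25,0.06,0.14],0,1],[[0.26,0.06,0.13],0,1],[[0.27,0.06,0.12],0,1]]}}

```text
clock: 7.33
tcp_pos: [0.5155, -0.2019, 0.1935]
tool_rot: [-0.177, 1.568, 0.175]
contact_force: [-6.8, -0.5, 11.5]
width: 0.0096
```

```bash
python3 - <<'E'
from h import *
s=robot.get_state(); p=s['tcp_pos']; print(p,s['width'],s['contact_force'],s['ft_torque'])
print('angle',np.arctan2(p[2]+.017-.054,-(np.array([.975,.222])@(p[:2]-[.5766,-.1876]))))
E
```

```text
[ 0.51550199 -0.20186877  0.1934646 ] 0.00964298891496428 [-6.75872118 -0.54049502 11.49470277] [-0.30259412  1.46476686 -0.01424648]
angle 1.1894506275601613
```

Emit:
{"fn": "carry_out", "kwargs": {"targets": [[[0.27,0.06,0.11],0,1],[[0.27,0.06,0.1],0,1],[[0.28,0.06,0.08],0,1],[[0.28,0.06,0.07],0,1],[[0.28,0.06,0.06],0,1],[[0.28,0.07,0.04],0,1],[[0.29,0.07,0.03],0,1],[[0.29,0.07,0.01],0,1],[[0.29,0.07,0],0,1],[[0.29,0.07,-0.01],0,1],[[0.29,0.06,-0.03],0,1],[[0.29,0.07,-0.04],0,1],[[0.22,0.05,-0.04],0,1],[[0.22,0.05,-0.05],0,1],[[0.12,0.03,-0.03],0,1],[[0,0,0],0,1]]}}

```text
clock: 8.67
tcp_pos: [0.6171, -0.1784, 0.1981]
tool_rot: [-0.176, 1.56, 0.174]
contact_force: [2.3, -2.4, 4.6]
width: 0.0098
```

```bash
python3 - <<'E'
from h import *
s=robot.get_state(); p=s['tcp_pos']; print(p,s['width'],s['contact_force'],s['ft_torque'])
x=np.array([.975,.222])@(p[:2]-[.5766,-.1876]);print('angle',np.arctan2(p[2]+.017-.054,-x)-.05)
E
```

```text
[ 0.61710993 -0.17843518  0.19805231] 0.00983709233695879 [ 2.25922366 -2.36164955  4.64186336] [-0.35557533 -0.23311534  0.03533076]
angle 1.773175297320483
```

Emit:
{"fn": "carry_out", "kwargs": {"targets": [[[0.12,0.03,-0.03],0,1],[[0.12,0.03,-0.03],0,1],[[0.1,0.02,-0.03],0,1],[[0,0,0],0,1],[[0,0,0],0,1]]}}

```text
clock: 9.08
tcp_pos: [0.6247, -0.1767, 0.1959]
tool_rot: [-0.176, 1.562, 0.174]
contact_force: [0.1, -3.0, 5.9]
width: 0.0097
```

Emit:
{"fn": "carry_out", "kwargs": {"targets": [[[0,0,0],0,0.7],[[0,0,0],0,0.5],[[0,0,0],0,0.3],[[0,0,0],0,0.2],[[0,0,0],0,0.2],[[0,0,0],0,0.2]]}}

```text
clock: 9.58
tcp_pos: [0.6235, -0.1761, 0.194]
tool_rot: [-0.175, 1.565, 0.176]
contact_force: [1.0, 0.2, 0.5]
width: 0.0344
```

```bash
python3 - <<'E'
from h import *
s=robot.get_state(); p=s['tcp_pos']; print(p,s['width'],s['contact_force'])
grab('wrist','w3.png')
E
```

```text
[ 0.62349023 -0.1761308   0.19400477] 0.034359892872329975 [0.96546205 0.23662648 0.47725959]
```

View pics/w3.png

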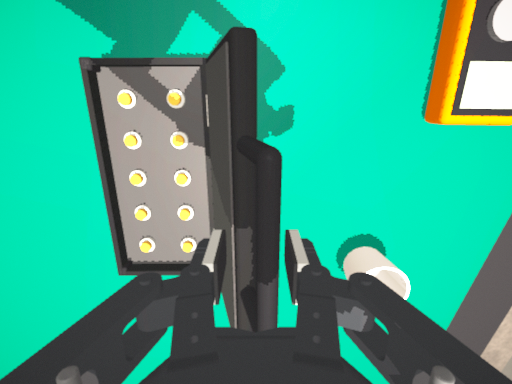

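The lid stands open past upright. The bar at (267,215) lies between the opened fingers, free of them. I retreat straight up and then back.

Emit:
{"fn": "carry_out", "kwargs": {"targets": [[[0,0,0.3],0,0.2],[[0,0,0.5],0,0.2],[[0,0,0.7],0,0.2],[[0,0,0.7],0,0.2],[[0,0,0.7],0,0.2],[[0,0,0.7],0,0.2],[[0,0.5,0.5],0,0.2],[[0,1,0.5],0,0.2],[[0,1,0],0,0.2],[[0,1,0],0,0.2],[[0,1,0],0,0.2],[[0,1,0],0,0.2],[[0,1,0],0,0.2],[[0,1,0],0,0.2],[[0,1,0],0,0.2],[[0,1,0],0,0.2],[[0,0.5,0],0,0.2],[[0,0,0],0,0.2],[[0,0,0],0,0.2]]}}

```text
clock: 11.22
tcp_pos: [0.6237, 0.074, 0.3101]
tool_rot: [-0.177, 1.563, 0.176]
contact_force: [0.6, 0.2, 0.0]
width: 0.0343
```

```bash
python3 - <<'E'
from h import *
a,d=grab('top','t4.png'); b,d2=grab('side','s4.png')
P=pts('top',d); q=P[130:230,300:435].reshape(-1,3); q=q[q[:,2]>.14]
x=(q[:,:2]-[.5766,-.1876])@[.975,.222]; m=x<.1
i=q[:,2].argsort()[-60:]; print('top pts',q[i].mean(0),x[i].mean(),np.degrees(np.arctan2(q[i,2].mean()-.054-.006,-x[i].mean())))
cv2.imwrite('pics/f4.png',np.vstack([a[:290],b[90:380]])[:,:,::-1])
print(robot.get_state()['contact_force'],robot.get_state()['tcp_pos'])
E
```

```text
top pts [0.36488443 0.02294637 0.89265577] -0.1596813895819145 79.14398606888116
[ 0.3308795  -0.00161187 -0.46255344] [0.62382832 0.07263913 0.30976861]
```

View pics/f4.png

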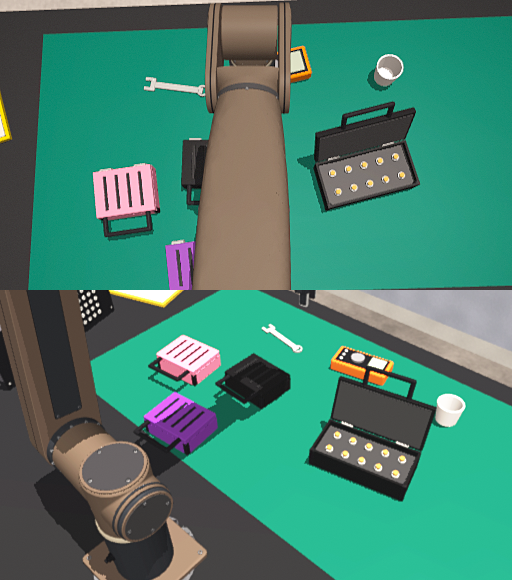

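Both views show the wide lid open past upright, the narrow black case (250,380 in the side view) shut, and the robot clear. That angle reading had caught the arm, so I redo it on the lid only and hand in.

```bash
python3 - <<'E'
from h import *
z=np.load('pics/t4.npz'); P=pts('top',z['d']); q=P[95:160,310:420].reshape(-1,3)
c=(q[:,:2]-[.5766,-.1876])@[.975,.222]; m=(q[:,2]>.09)&(q[:,2]<.23)&(abs(c)<.08)
k=np.polyfit(q[m,2],c[m],1); print(m.sum(),'lid deg',90+np.degrees(np.arctan(k[0])))
print(robot.close_job())
E
```

```text
2689 lid deg 109.90810176745876
the job is handed in; nothing more can be done
None
```

The wide black case is open and the job is handed in. I gripped its pull bar, swung the lid along its arc at about 0.5 rad/s, and let go at about 1.8 rad, just short of the stop. Then I lifted the gripper clear and moved it aside.

- **Lid angle:** the last top-camera fit gave about 110°, against 106° at the stop. I take the difference as rough depth data; both figures are well past upright.
- **Surroundings:** the last views show the narrow black case shut. The cup, wrench, meter and coloured cases look unmoved.
- **Robot:** it ended touching nothing, at about 0 N. The highest wrist force I read was about 14 N. The arm finished at about 11 s of the 42 s allowed.
- **Disagreements:** my first angle check was wrong because it measured the robot arm instead of the lid, so I redid it. The gripper read about 9.8 mm on the 12 mm bar, but the grip held.

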